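Pull the filter cassette of the fume extractor for inspection

ROBOT

A 6-joint arm with a two-finger parallel gripper is mounted at the origin on a cart in front of the work surface, level with it; the furniture and walls round the work are solid. World frame = base frame: x ahead of the robot, y to its left, z up, the work surface at z = 0. Lengths are in m, angles in degrees, forces in N, time in s.
With the tool pointing down it reaches from about 0.325 to 0.85 m from the base axis. Payload 15.5 kg.
Tool frame: the origin (TCP) lies midway between the tips of the shut fingers; the grasp point (between the pads) lies 19 mm behind it; z points along the fingers, y is the line along which they close (so a half turn about z gives the same grasp; the last joint's range is limited). The gripper opens to 91 mm and grips with 3 to 60 N. Pads are 32 mm wide; open, the fingers measure 118 mm over their backs; the gripper's body (76 mm by 178 mm) begins 60 mm behind the grasp point.
Start: joints at [63.856, 28.281, 77.091, -0, 74.628, -5.472], TCP at [0.221, 0.585, 0.175] pointing down, gripper open.
Joint ranges: [-166.48, 166.48], [-47.26, 123.95], [12.59, 153.08], [-70.14, 250.14], [6.76, 159.57], [-176.63, 176.63]. Speed limits (degrees/s): [108.29, 108.29, 147.25, 172.46, 172.46, 172.46].

INTERFACE

Orientations are given as a 3x3 rotation matrix whose columns are the frame's x, y, z axes.
In Python, from bench import ctrl gives the robot as it stands. The module is installed in compiled form; this text tells all that it offers. Calls block until the motion is done:
- ctrl.goto(position, orientation): joint-space move of the TCP to a pose.
- ctrl.move_l(position, vel=0.15, ori=None, contact_N=None): straight line of the TCP; ori=None keeps the orientation; vel is the mean speed in m/s. With contact_N (N) it stops when the force on the tool has changed by that much, and returns True; else False.
- ctrl.movej(angles): joint-space move.
- ctrl.command_gripper(opening): opening from 0.0 (shut) to 1.0 (fully open); the grip force is fixed at half the most; returns when the fingers have stopped.
- ctrl.sleep(seconds).
- ctrl.ik(position, orientation): joint angles nearest the present ones, or None.
- ctrl.read_camera(name): name is "scene" or "top"; returns the picture (480x640x3 uint8, blue, green, red); there is no depth.
- ctrl.camera_params(name): a dict with "fx", "fy", "cx", "cy" (pixels), "pose" (4x4, takes a point from camera to world coordinates). Camera axes: x right, y up, looking along -z (the intrinsics and any distortion apply to the point x, -y, -z); pixel columns grow to the right and rows downward; lengths in m; the calibration is good to about 2 mm. A picture is of the moment at which its call begins. camera_params takes no time and is no camera call.
A pose or a line that the arm cannot do raises ctrl.MotionError and nothing moves.
- ctrl.sign_off(): hands the job in; it is judged then, once.
Readings, each from a call of its own:
- ctrl.current_t(): time.
- ctrl.current_q(): joint angles.
- ctrl.current_dq(): joint speeds.
- ctrl.current_effort(): joint torques, N m.
- ctrl.current_tool_pos(): TCP position.
- ctrl.current_eef_rot(): TCP orientation.
- ctrl.current_contact_force(): force on the tool from outside, world axes, zero at the start.
- ctrl.current_wrist_torque(): the same for the moment, N m.
- ctrl.current_grip_width(): opening from 0.0 (shut) to 1.0 (fully open).
- ctrl.current_grasp_force(): force on a finger pad.
Only numpy, scipy, OpenCV 4.12 (cv2) and the standard library are available. Lean on these libraries where they do the work, as an engineer would, in place of code of your own. Each camera call takes 0.05 s, during which the arm holds its last target. There are 200 camera calls.

TASK

Switch off the bench fume extractor by pushing its toggle switch all the way over to the right. Then pinch the two side catches of the filter cassette together, lift the cassette straight up out of its bay, and finish still holding it by the pinched catches, level and steady, completely clear above the extractor so that the filter can be inspected. Do not disturb the reel, jar and tape roll standing around it.

Things in the scene. Friction and masses are not known exactly. Their poses are not given: they have to be found in the camera images.
- extractor: grey fume extractor, a low box 220 (its x) by 150 (y) by 88 mm high, fixed to the bench; origin at the centre of its underside, x to its back, y to its left (the side with intake louvres), z up. The filter bay, 126 x 58 mm, opens in its flat top at x = +25 mm, y = 0; the toggle switch stands on the top near the front, at x = -80 mm, y = -20 mm
- bay_mouth (a point): centre of the mouth of the filter bay, level with the extractor's top, 88 mm above the bench; axes as the extractor's
- switch_pivot (a point): pivot of the toggle switch, 92 mm above the bench; axes as the extractor's. The black paddle (14 mm along x, 7.5 mm thick, 36 mm from pivot to tip, the lower third a thin steel stem) swings in the extractor's y-z plane
- switch_tip (a point): middle of the tip of the switch paddle
- fan_switch (a joint): angle of the toggle switch: 0 = on, leaning 0.35 rad to the extractor's left (+y); 0.70 = off, at its stop, leaning 0.35 rad to the right (-y). It moves stiffly (1.5 N at the tip) and stays wherever it is left
- cassette: black filter cassette with pleated paper sides, 123 (x) by 55 mm (y), 0.17 to 0.34 kg; origin at the centre of its underside, axes as the extractor's. Seated, its underside is 14 mm above the bench, 74 mm deep in the bay, 1.5 mm play each way; its end blocks stand 4 mm, its middle grip block (36 mm long, 25 mm wide) 34 mm above the extractor's top
- grip_center (a point): middle of the grip block between the two catch pads, 93 mm above the cassette's underside (19 mm above the extractor's top when seated); axes as the cassette's
- catch_left_pad (a point): middle of the outer face of the grey ribbed finger pad of the left catch (+y side): 28 mm long (x), 26 mm high, from 6 to 32 mm above the extractor's top when seated. The two pads are upright, parallel and 62 mm apart over their outer faces when released, 50 mm when both are fully pinched
- catch_right_pad (a point): the same on the right catch (-y side)
- catch_left (a joint): inward travel of the left catch in m: 0 released, 0.006 fully pinched, at its stop; spring 2.4 N at the start, 9.6 N at the end. Its barb, below the extractor's top plate, hooks 3.5 mm behind the edge of the bay and locks the cassette down until the catch is pressed home
- catch_right (a joint): the same for the right catch
- reel: solder reel, 52 mm across, 32 mm high, standing on the bench; origin at the centre of its underside; leave alone
- jar: small screw-top jar, 31 mm across, 45 mm high; origin at the centre of its underside; leave alone
- tape: roll of yellowish tape lying flat, 96 mm across, 25 mm high; origin at the centre of its underside; leave alone

How it is judged (in metres and radians):
On the way, in this order (a step that is already met when the one before it is completed fails the run):
1. the extractor is switched off while the cassette is still locked in its bay (value of joint fan_switch above 0.58 rad and z of cassette in the frame of extractor below 0.022 m), for 0.2 s.
2. both catches are pinched together (value of joint each of catch_left, catch_right above 0.004 m), for 0.1 s.
3. the cassette is lifted clear of the extractor (height (world z) of cassette above 0.103 m and contact force between cassette and extractor below 0.2 N), for 0.2 s.
At the end, for the whole second after the job is handed in: the switch is off (beyond 0.58 rad of 0.70); the cassette is held still in the fingers (more than 5 N) with both catches pinched (each more than 4 mm of 6), within 0.2 rad of level, its underside more than 103 mm above the bench (15 mm above the extractor's top) and touching the extractor nowhere (all of step 2 and all of step 3 and value of joint fan_switch above 0.58 rad and angle between cassette's own z axis and vertical below 0.2 rad and linear speed of cassette below 0.03 m/s and contact force between cassette and the fingers above 5 N); the arm keeps its last pose, push and grip.
It fails at once if the cassette is pulled while the extractor is still on (value of joint fan_switch below 0.5 rad and z of cassette in the frame of extractor above 0.03 m).
It fails at once if the reel, the jar or the tape roll is disturbed (distance of any of reel, jar, tape from where it was at the start of the episode above 0.02 m).
It also fails if it takes over 40 s, if anything falls off the work surface, if the arm or the gripper's body presses on something with over 40 N, if the wrist force passes 120 N, or if a joint passes its speed limit or range.

## Working session

There is one attempt and no reset: what is moved stays moved. The work goes in short steps, each a Python script; the robot and the scene stay as the last script left them, time stands still between calls to the robot, and variables do not carry over. Pictures are saved under pics/ and viewed, at most 10 in all, crops included, and the job is handed in when it is done.

```bash
mkdir -p pics
python3 - <<'E'
from bench import ctrl
import cv2,numpy as np
for n in("scene","top"):
    cv2.imwrite(f"pics/{n}0.png",ctrl.read_camera(n)); p=ctrl.camera_params(n); print(n,{k:(np.round(v,4).tolist()) for k,v in p.items()})
print(ctrl.current_t())
E
```

```text
scene {'fx': 480.5259, 'fy': 480.5259, 'cx': 312.286, 'cy': 234.5985, 'pose': [[0.8144, 0.2937, -0.5004, 0.0557], [-0.5802, 0.4261, -0.6942, -0.8112], [0.0093, 0.8557, 0.5174, 0.6277], [0.0, 0.0, 0.0, 1.0]]}
top {'fx': 499.338, 'fy': 499.338, 'cx': 323.3773, 'cy': 234.4968, 'pose': [[0.0189, 0.9855, -0.1686, 0.3784], [-0.9998, 0.0199, 0.0039, -0.1494], [0.0072, 0.1684, 0.9857, 1.1489], [0.0, 0.0, 0.0, 1.0]]}
0.1
```

View pics/top0.png

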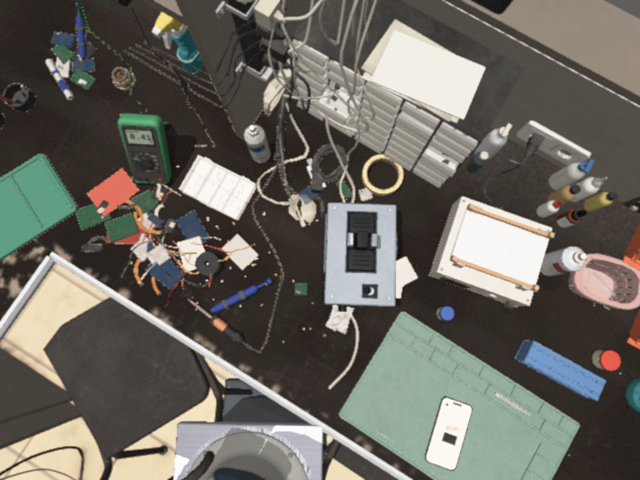

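View pics/scene0.png

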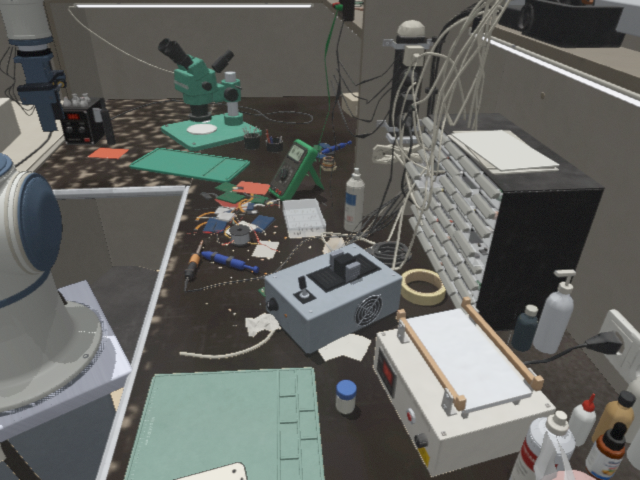

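The top view shows the extractor at about (360,255), with the switch at (369,290) and the grip block at (362,238). The tape is at (382,174), the jar at (446,313), and the reel is probably at (207,263). The scene view shows the paddle at about (303,290). Next I'll zoom in on the extractor.

```bash
cat > h.py <<'E'
import cv2,numpy as np
from bench import ctrl
def ray(n,u,v):
    p=ctrl.camera_params(n);T=np.array(p["pose"])
    d=T[:3,:3]@np.array([(u-p["cx"])/p["fx"],-(v-p["cy"])/p["fy"],-1.]);return T[:3,3],d/np.linalg.norm(d)
def onplane(n,u,v,z):
    o,d=ray(n,u,v);return o+d*(z-o[2])/d[2]
def proj(n,P):
    p=ctrl.camera_params(n);T=np.array(p["pose"]);c=T[:3,:3].T@(np.array(P)-T[:3,3])
    return np.array([p["cx"]+p["fx"]*c[0]/-c[2],p["cy"]+p["fy"]*c[1]/c[2]])
def tri(a,b):
    (o1,d1),(o2,d2)=ray("top",*a),ray("scene",*b)
    s=np.linalg.lstsq(np.c_[d1,-d2],o2-o1,rcond=None)[0];p,q=o1+s[0]*d1,o2+s[1]*d2
    return (p+q)/2,np.linalg.norm(p-q)
E
python3 - <<'E'
import sys;sys.path.insert(0,'.')
from h import *
t=cv2.imread("pics/top0.png");s=cv2.imread("pics/scene0.png")
a=cv2.resize(t[195:315,310:410],None,fx=4,fy=4,interpolation=cv2.INTER_CUBIC)
b=cv2.resize(s[235:355,255:405],None,fx=4,fy=4,interpolation=cv2.INTER_CUBIC)[:, :]
c=np.zeros((480,400,3),np.uint8)
cv2.imwrite("pics/crop_t.png",a);cv2.imwrite("pics/crop_s.png",b)
hsv=cv2.cvtColor(t,cv2.COLOR_BGR2HSV);print(hsv[215,335],hsv[285,340],hsv[250,330],hsv[250,320],hsv[250,402])
E
```

```text
[106  16 204] [105  19 210] [108  16 209] [ 7 61 54] [20 29 26]
```

View pics/crop_t.png

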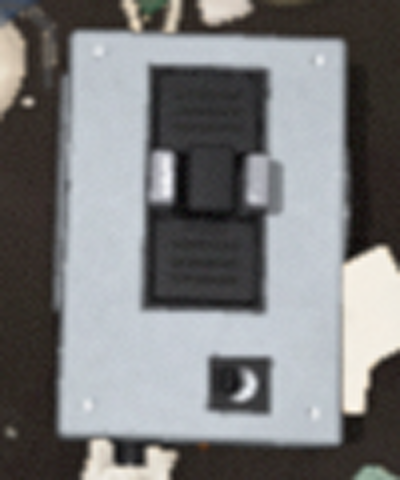

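View pics/crop_s.png

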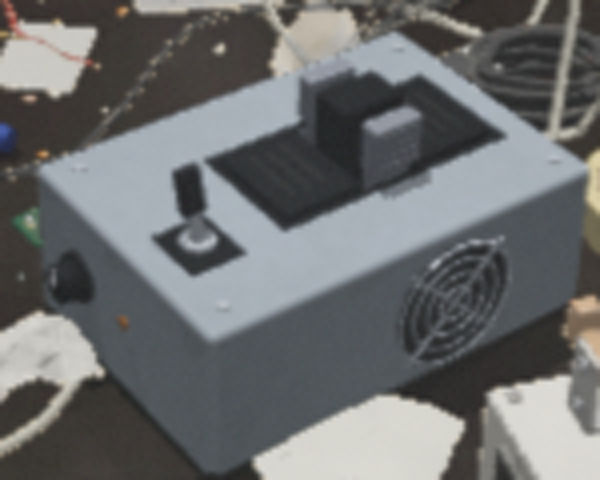

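```bash
cat >> h.py <<'E'
def fit():
    # rigid fit of the top plate corners (both views) to 220x150
    m=np.array([[110,75],[110,-75],[-110,-75],[-110,75]])/1000
    T=[(71,31),(345,40),(342,442),(58,438)]
    S=[(396,33),(587,172),(212,342),(38,172)]
    out=[]
    for n,C,o in(("top",T,(310,195)),("scene",S,(255,235))):
        P=np.array([onplane(n,(x+.5)/4-.5+o[0],(y+.5)/4-.5+o[1],.088)[:2] for x,y in (C if n=="top" else [S[0],S[1],S[2],S[3]])])
        out.append(P)
    return m,out
E
python3 - <<'E'
import sys;sys.path.insert(0,'.')
from h import *
m,out=fit()
for P in out:
    c=P.mean(0);Q=P-c;a=np.arctan2((m[:,0]*Q[:,1]-m[:,1]*Q[:,0]).sum(),(m*Q).sum())
    print(P.round(4).tolist(),c.round(4),np.degrees(a),[round(np.linalg.norm(P[i]-P[i-3]),4) for i in range(4)])
f=lambda x,y,o:((x+.5)/4-.5+o[0],(y+.5)/4-.5+o[1])
t=lambda x,y:f(x,y,(310,195)); s=lambda x,y:f(x,y,(255,235))
print("tip tri",tri(t(234,381),s(187,170)))
print("gripblock top z.122",onplane("top",*t(214,177),.122),"pads top z.12:",onplane("top",*t(163,176),.120),onplane("top",*t(258,178),.120))
print("tri pad top centers",tri(t(161,151),s(350,72)),tri(t(258,180),s(392,122)))
# reel, jar, tape
print("jar",onplane("top",446,313,.045),"tape",onplane("top",382,174,.025),"reel",onplane("top",207,263,.032), onplane("top",123,78,.032))
E
```

```text
[[0.631, -0.161], [0.629, -0.3104], [0.4119, -0.3076], [0.4111, -0.158]] [ 0.5208 -0.2343] -0.5873178291576303 [np.float64(0.1494), np.float64(0.2171), np.float64(0.1496), np.float64(0.2199)]
[[0.6299, -0.1643], [0.6252, -0.3115], [0.4104, -0.3084], [0.4117, -0.1634]] [ 0.5193 -0.2369] -0.726992294874007 [np.float64(0.1472), np.float64(0.2149), np.float64(0.1451), np.float64(0.2183)]
tip tri (array([ 0.44023915, -0.24671172,  0.12743594]), np.float64(0.00041830455002622957))
gripblock top z.122 [ 0.5464031  -0.23650483  0.122     ] pads top z.12: [ 0.54672424 -0.21003488  0.12      ] [ 0.54666297 -0.25966191  0.12      ]
tri pad top centers (array([ 0.56135591, -0.209388  ,  0.11331805]), np.float64(0.0005222580236755798)) (array([ 0.54593   , -0.25987936,  0.11867635]), np.float64(0.0002595358406658629))
jar [ 0.39834361 -0.42533588  0.045     ] tape [ 0.71653976 -0.28795144  0.025     ] reel [0.49925747 0.10597614 0.032     ] [0.93915477 0.3322025  0.032     ]
```

```bash
cat >> h.py <<'E'
C=np.array([.520,-.2353]);YAW=np.radians(-.62)
def W(x,y,z):
    c,s=np.cos(YAW),np.sin(YAW);return [C[0]+c*x-s*y,C[1]+s*x+c*y,z]
def R(sg=1):
    y=sg*np.array([-np.sin(YAW),np.cos(YAW),0]);z=np.array([0,0,-1.]);return np.c_[np.cross(y,z),y,z]
E
python3 - <<'E'
import sys;sys.path.insert(0,'.')
from h import *
p=W(-.080,.03,.30)
for sg in(1,-1): print(sg,ctrl.ik(p,R(sg)))
q=[ctrl.ik(p,R(s)) for s in(1,-1)]
k=[1,-1][int(np.argmin([abs(a[5]-ctrl.current_q()[5]) if a is not None else 1e9 for a in q]))]
t0=np.array(ctrl.current_tool_pos());print("sg",k)
ctrl.move_l(t0+[0,0,.15],vel=.2)
ctrl.goto(p,R(k)); ctrl.command_gripper(0)
print(ctrl.current_t(),ctrl.current_tool_pos(),ctrl.current_contact_force())
ctrl.move_l(W(-.080,.03,.109),vel=.12)
print(ctrl.move_l(W(-.080,-.022,.109),vel=.03,contact_N=8),ctrl.current_tool_pos(),ctrl.current_contact_force())
print(ctrl.current_t())
cv2.imwrite("pics/s1.png",cv2.resize(ctrl.read_camera("scene")[175:355,235:405],None,fx=3,fy=3))
E
```

```text
1 [-3.19563131e+01  1.05785341e+01  8.45815898e+01 -2.54444375e-14
  8.48398761e+01 -1.21336313e+02]
-1 [-3.19563131e+01  1.05785341e+01  8.45815898e+01 -2.54444375e-14
  8.48398761e+01  5.86636869e+01]
sg -1
5.25 [ 0.44034154 -0.20443862  0.29997794] [-0.68764002  0.24554651 -0.2238009 ]
False [ 0.43975242 -0.25629062  0.1089925 ] [-0.0631352  -0.44896843  0.30603471]
8.875
```

View pics/s1.png

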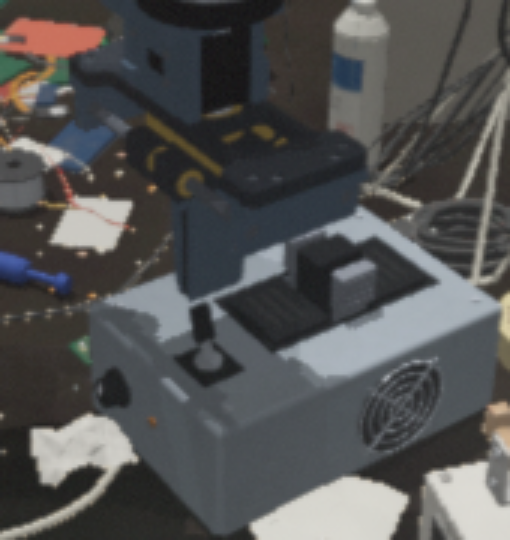

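Run:
```python
import sys;sys.path.insert(0,'.')
from h import *
p=np.array(ctrl.current_tool_pos());R_=np.array(ctrl.current_eef_rot())
print(p,R_.round(3).tolist(),ctrl.current_grip_width(),ctrl.current_q(),ctrl.current_contact_force())
for a in (0,.012,-.012): print(proj("scene",p+[0,a,0]),proj("top",p+[0,a,0]))
print(proj("scene",W(-.08,-.02,.092)),proj("scene",W(-.08,-.0077,.1258)),proj("scene",W(-.08,-.0323,.1258)))
i=ctrl.read_camera("top");s=ctrl.read_camera("scene")
cv2.imwrite("pics/s2.png",np.hstack([cv2.resize(x,(400,400),interpolation=cv2.INTER_CUBIC) for x in(i[210:310,310:410],s[235:335,255:355])]))
```

```text
[ 0.43977706 -0.25634211  0.10903547] [[1.0, -0.011, 0.0], [-0.011, -1.0, -0.0], [0.0, 0.0, -1.0]] 0.006263077018234975 [-3.69611630e+01  2.37751777e+01  9.79578617e+01 -3.64643391e-04
  5.82656335e+01  5.36521214e+01] [-0.42354339 -0.66534073 -0.10883742]
[304.39003258 288.33336519] [371.86579078 290.80027701]
[300.54988738 284.93251816] [366.08355047 290.68792409]
[308.30657981 291.80187414] [377.64751081 290.91261983]
[303.77796375 295.4222087 ] [299.88023948 276.65615327] [307.76204942 283.6431833 ]
```

View pics/s2.png

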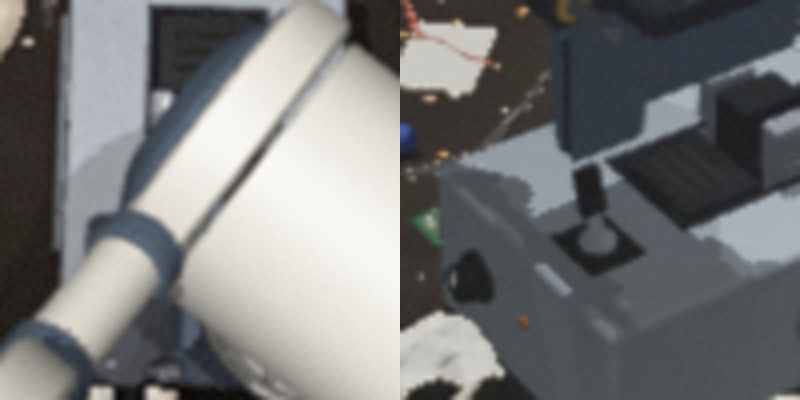

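The paddle is still leaning left and was never touched. The finger's lower edge shows at scene (297.6,274.5) to (315,267.5), but I predicted about (304,288), so I'll work out where the finger really is.

Run:
```python
import sys;sys.path.insert(0,'.')
from h import *
def onx(u,v,x):
    o,d=ray("scene",u,v);return o+d*(x-o[0])/d[0]
for uv,x in (((297.6,274.5),.424),((315,267.5),.456)): print(onx(*uv,x), onplane("scene",*uv,.109), onplane("scene",*uv,.128))
# paddle in scene: tip & stem with x=.440
for uv in((301.5,276.5),(304,290),(304.5,294)): print("paddle",onx(*uv,.440))
```

```text
[ 0.424      -0.25882481  0.1469786 ] [ 0.45309973 -0.21518483  0.109     ] [ 0.43854166 -0.23701712  0.128     ]
[ 0.456      -0.26486651  0.15217109] [ 0.49234479 -0.21526683  0.109     ] [ 0.47634911 -0.23709611  0.128     ]
paddle [ 0.44       -0.2470891   0.12908157]
paddle [ 0.44       -0.25481423  0.10428081]
paddle [ 0.44       -0.25638043  0.09636335]
```

Run:
```python
import sys;sys.path.insert(0,'.')
from h import *
ctrl.move_l(W(-.080,.035,.109),vel=.12)
print(ctrl.move_l(W(-.080,.035,.075),vel=.03,contact_N=5),ctrl.current_tool_pos(),ctrl.current_contact_force(),ctrl.current_t())
p=np.array(ctrl.current_tool_pos());print(proj("scene",p),proj("scene",p+[-.016,-.013,0]))
s=ctrl.read_camera("scene");cv2.imwrite("pics/s3.png",cv2.resize(s[215:335,245:395],(750,600),interpolation=cv2.INTER_CUBIC))
```

```text
False [ 0.440512   -0.19951577  0.07516811] [-1.00345409 -0.16423171  0.14608289] 10.9333
[287.49913207 287.34360469] [284.04575504 293.91028983]
```

View pics/s3.png

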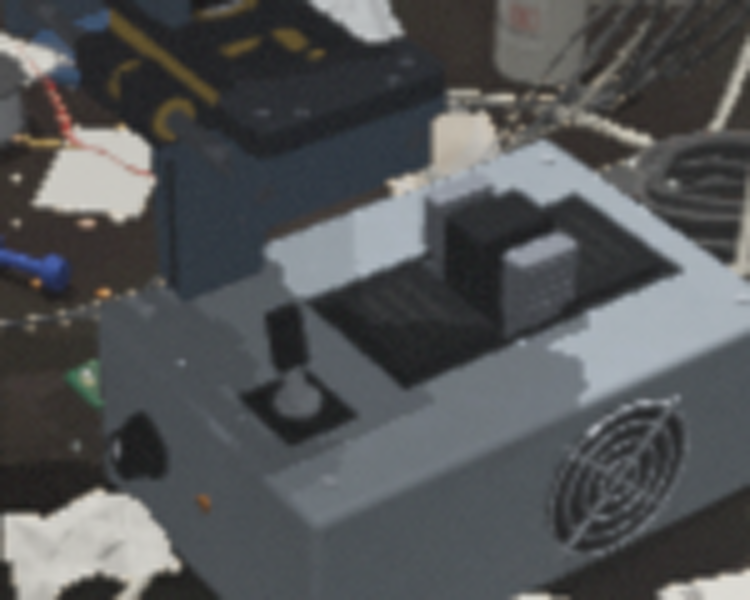

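The finger's lower corner is at scene (280.6,274.4), about 19 px above where the reported TCP should be. At TCP z = 0.075 it still hasn't touched the plate. The real fingertips seem to sit higher than reported, so I'll probe down gently to measure the offset.

Run:
```python
import sys;sys.path.insert(0,'.')
from h import *
def onx(u,v,x):
    o,d=ray("scene",u,v);return o+d*(x-o[0])/d[0]
print(onx(280.6,274.4,.4245),onx(299,268,.4565))
print(ctrl.move_l(W(-.080,.035,.040),vel=.03,contact_N=5),ctrl.current_tool_pos(),ctrl.current_contact_force(),ctrl.current_wrist_torque(),ctrl.current_t(),ctrl.current_grip_width())
```

```text
[ 0.4245     -0.20242232  0.11342639] [ 0.4565    -0.2148555  0.1219843]
True [ 0.44025416 -0.19935382  0.0496314 ] [-3.36839727  2.08087841 16.94594982] [0.2488783  0.72959766 0.06056043] 11.8083 0.00474714307562638
```

Contact came at TCP z = 0.0496 on the 0.088 plate. The real tips are therefore 38 mm above the reported TCP, which agrees with the image. I'll apply that offset and push the switch again.

Run:
```python
import sys;sys.path.insert(0,'.')
from h import *
D=.0384
ctrl.move_l(W(-.080,.035,.109-D),vel=.1)
print(ctrl.move_l(W(-.080,-.018,.109-D),vel=.03,contact_N=8),ctrl.current_tool_pos(),ctrl.current_contact_force(),ctrl.current_t())
ctrl.move_l(W(-.080,.01,.109-D),vel=.15)
ctrl.move_l(W(-.080,.01,.23-D),vel=.2)
s=ctrl.read_camera("scene");cv2.imwrite("pics/s4.png",cv2.resize(s[215:335,245:395],(750,600),interpolation=cv2.INTER_CUBIC))
print(ctrl.current_t())
```

```text
True [ 0.43970861 -0.24802781  0.07030084] [2.86097701 4.23883162 5.33989558] 13.65
14.7667
```

View pics/s4.png

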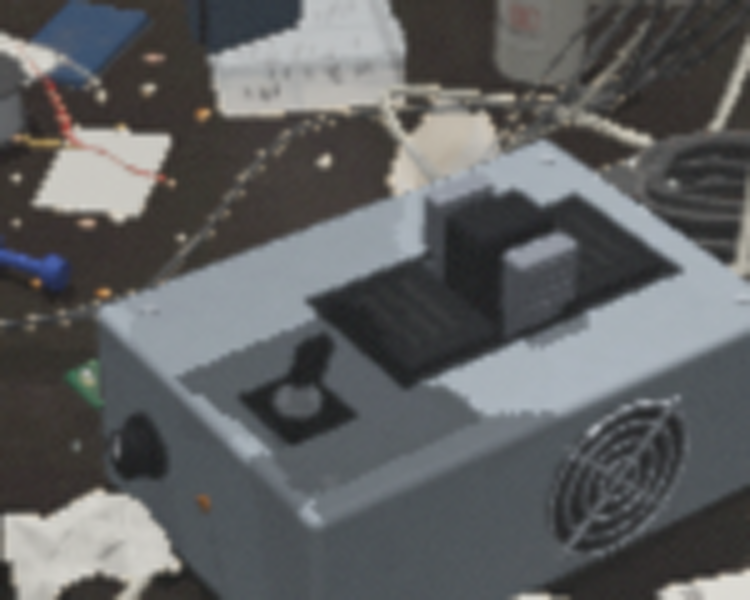

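The paddle now leans right, with its tip at scene (310,283) against a predicted (308,284) at the stop, so the extractor is off. Next is the grasp.

Run:
```python
import sys;sys.path.insert(0,'.')
from h import *
D=.0384
P=lambda z:W(.026,.0005,z-D)
ctrl.command_gripper(1.0)
ctrl.move_l(P(.23),vel=.15)
ctrl.move_l(P(.15),vel=.12)
print(ctrl.move_l(P(.0935),vel=.05,contact_N=6),ctrl.current_tool_pos(),ctrl.current_contact_force(),ctrl.current_t())
ctrl.command_gripper(0.0); ctrl.sleep(.2)
print(ctrl.current_grip_width()*91,ctrl.current_grasp_force(),ctrl.current_contact_force(),ctrl.current_wrist_torque(),ctrl.current_t())
s=ctrl.read_camera("scene");cv2.imwrite("pics/s5.png",cv2.resize(s[195:315,265:415],(750,600),interpolation=cv2.INTER_CUBIC))
```

```text
False [ 0.54621919 -0.2351886   0.05541841] [-0.9416671  -0.28926799  0.06588199] 19.1167
46.48586702836413 30.001707673072815 [-1.90909495  2.39360091  8.89728238] [ 0.43254457  0.47139379 -0.13428579] 20.0833
```

View pics/s5.png

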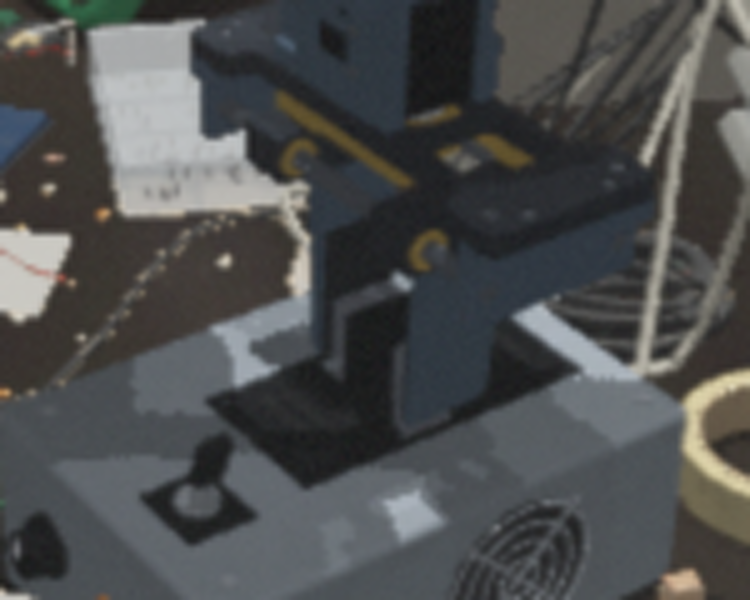

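Both fingers bear on the pads, which are pressed in against the block, at 30 N. Now the lift.

Run:
```python
import sys;sys.path.insert(0,'.')
from h import *
p=np.array(ctrl.current_tool_pos());print(p)
r=ctrl.move_l(p+[0,0,.012],vel=.03,contact_N=25);print(r,ctrl.current_contact_force(),ctrl.current_grip_width()*91,ctrl.current_grasp_force())
if not r:
    r=ctrl.move_l(p+[0,0,.145],vel=.06,contact_N=25);ctrl.sleep(.5)
print(r,ctrl.current_tool_pos(),ctrl.current_contact_force(),ctrl.current_grip_width()*91,ctrl.current_grasp_force(),ctrl.current_t())
s=ctrl.read_camera("scene");cv2.imwrite("pics/s6.png",cv2.resize(s[155:335,245:425],(600,600),interpolation=cv2.INTER_CUBIC))
```

```text
[ 0.54609369 -0.23497258  0.05553233]
False [-0.27708746  0.36976265 -3.82747912] 46.38121908433225 29.999503791332245
False [ 0.54610669 -0.23498351  0.20051609] [-0.05864044  0.26921659 -2.9423268 ] 46.55650042871107 29.999316036701202 23.5667
```

View pics/s6.png

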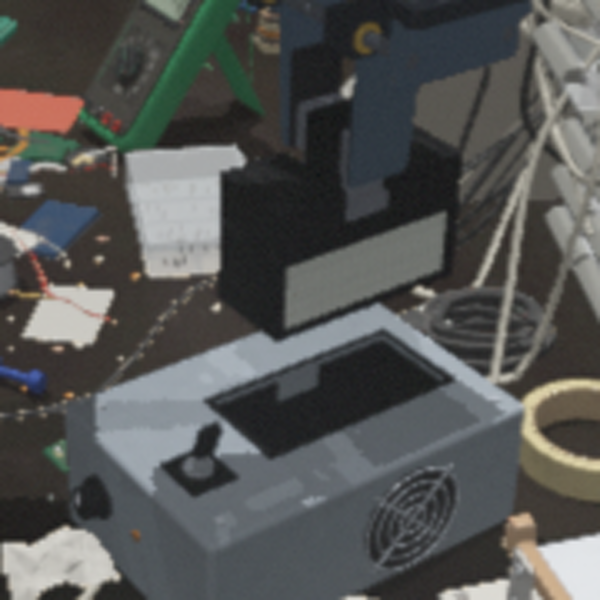

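The cassette hangs level, well above the empty bay, with its lower corner at crop (278,338). The paddle still leans right, and the load is about 2.9 N with the grip steady at 30 N. I'll hand it in.

```bash
python3 -c "
from bench import ctrl
print(ctrl.sign_off())"
```

```text
the job is handed in; nothing more can be done
None
```

Job handed in, verdict not reported: the extractor is switched off and the cassette is held by its pinched catches, level and about 70 mm clear above the extractor, with the neighbouring items untouched as far as the pictures show (the tips turned out to sit 38 mm above the reported TCP, so the first switch push missed and was repeated).

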